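# Pull a fuse carrier and set it out for checking

## Task

Pull the fuse carrier with the T-shaped grip straight up out of the fuse base and stand it upright on its foot on the floor of the shallow parts tray that has a small brass plug lying in it. Leave the two plain-gripped carriers fully home in their sockets.

Things in the scene. Friction and masses are not known exactly. Their poses are not given: they have to be found in the camera images.
- fuse_base: grey three-way fuse base fixed to the bench, 62 x 184 x 45 mm on an 82 x 204 mm foot; origin at the centre of its underside, z up. Three sockets in a row along its y, 56 mm apart, open upward. Sprung detents in each socket's front and back walls hold a carrier: about 8 to 18 N of upward pull over the first 4 mm, then it comes freely. A seated carrier's origin is 12 mm above this origin
- carrier_t: black fuse carrier with a white T-shaped grip, 70 g, 77 mm high, in any one of the sockets. Origin at the centre of its flat foot, z up, axes parallel to the base's. Foot 24 (x) x 28 (y) mm, sits 33 mm deep; flange 32 x 38 mm at z = 33 to 39 mm rests on the base's top; stem 14 x 18 mm; crossbar of the T 14 mm thick in x, 48 mm long in y, z = 61 to 77 mm. Clear of the socket once raised 33 mm
- carrier_a: black fuse carrier with a plain short white grip (14 mm in x, 26 mm in y, top at z = 60 mm), otherwise like carrier_t; stays fully home in its socket
- carrier_b: black fuse carrier with a plain short white grip, same as carrier_a; to stay fully home in its socket
- parts_tray: loose shallow aluminium tray, about 118 x 88 mm, walls 17 mm high, floor 2 mm thick; origin at the centre of its underside, z up. Its long side lies 9 degrees anticlockwise of its own x axis. A small brass plug (22 mm, 16 mm high) lies at its +x end, about 40 mm from the centre; the middle and the other end are empty

How it is judged:
On the way:
1. the T-gripped carrier is out of its socket, the other two still home (z of carrier_t in the frame of fuse_base above 0.048 m and z of each of carrier_a, carrier_b in the frame of fuse_base below 0.016 m), for 0.1 s.
At the end, for the whole second after the job is handed in: the T-gripped carrier stands upright (within 7 degrees) and still with its foot on the tray's floor, its middle inside the tray's walls; the two plain carriers are fully home in the fuse base (raised by less than 4 mm) (x of carrier_t in the frame of parts_tray between -0.05 and 0.05 m and y of carrier_t in the frame of parts_tray between -0.042 and 0.042 m and z of carrier_t in the frame of parts_tray below 0.006 m and angle between carrier_t's own z axis and vertical below 0.12 rad and linear speed of carrier_t below 0.02 m/s and z of each of carrier_a, carrier_b in the frame of fuse_base below 0.016 m); the robot touches nothing.
It fails at once if a plain-gripped carrier was pulled up by more than 8 mm (z of any of carrier_a, carrier_b in the frame of fuse_base above 0.02 m).
It also fails if it takes over 51 s, if anything falls off the work surface, if the arm or the gripper's body presses on something with over 40 N, if the wrist force passes 120 N, or if a joint passes its speed limit or range.

## Robot

A 7-joint arm with a two-finger parallel gripper is mounted at the origin on a cart in front of the work surface, level with it; the furniture and walls round the work are solid. World frame = base frame: x ahead of the robot, y to its left, z up, the work surface at z = 0. Lengths are in m, angles in rad, forces in N, time in s.
With the tool pointing down it reaches from about 0.425 to 0.875 m from the base axis. Payload 8.4 kg.
Tool frame: the origin (TCP) lies on the centre line of the jaws, within the pads' length; the fingertips stand 8 mm ahead of it and the grasp point (between the pads) lies 11 mm behind it (robot.nose_length is the distance from the TCP to the fingertips, in m); z points along the fingers, y is the line along which they close (so a half turn about z gives the same grasp; the last joint's range is limited). The gripper opens to 87 mm and grips with 3 to 60 N. Pads are 19 mm wide; open, the fingers measure 117 mm over their backs; the gripper's body (75 mm by 190 mm) begins 51 mm behind the grasp point.
Start: joints at [-1.291, 0.333, 0.04, 1.465, -0.013, 1.343, -0.059], TCP at [0.24, 0.604, 0.231] pointing down, gripper open.
Joint ranges: [-2.58, 2.58], [-0.38, 2.09], [-1.3, 1.39], [0.25, 2.4], [-1.5, 4.64], [0.08, 2.09], [-2.65, 2.65]. Speed limits (rad/s): [2.22, 2.22, 2.79, 2.79, 3.14, 3.14, 3.14].

## Interface

Orientations are given as [roll, pitch, yaw] about the fixed x, y, z axes, in that order (R = Rz(yaw) Ry(pitch) Rx(roll)).
In Python, from cell import robot, cams, look_for, silhouettes, mark_of gives the robot as it stands.
- The arm moves only by the shell command python3 -m handwheel 'ROWS' [FORCE]. ROWS is JSON, a list of rows, each a list of 7 numbers: the turn, a rotation vector about the tool's x, y, z in degrees, then the shift along the tool's x, y, z in cm, then the finger opening in cm, from 0 to 8.7. In form: [[rx, ry, rz, tx, ty, tz, gripper], ...]. A call has 1 to 8 rows; each row is the pose to reach, as a shift and turn from the pose commanded when the call began, along the tool's axes at that moment; what a row does not reach only later rows make up. A row lasts 1/8 s, in which the tool goes at most 62.5 mm and 10.7 degrees, less where a joint would pass 70% of its speed; a pose out of reach is approached as far as the arm can. A call with a gripper value outside its range is refused whole. The fingers move at their own pace and stop on an object; FORCE is the grip in N (left out, the last holds). Time passes only in rows, so rows that repeat a pose let the fingers close. It gives the time, the measured TCP pose, the force, the opening and the grip force at its end, in the units of the state.
- robot.sense(): the state, without advancing time (a new reading comes with each control period).
- cams.grab_frame(name): name is "side" or "top" or "wrist"; returns the picture (400x640x3 uint8, red, green, blue); there is no depth.
- cams.camera_model(name): a dict with "K" (3x3 intrinsics, pixels), "pose" (4x4, takes a point from camera to world coordinates). Camera axes: x right, y down, z forward; pixel columns grow to the right and rows downward; lengths in m; the calibration is good to about 2 mm. A picture is of the moment at which its call begins: read the wrist's pose just before it. camera_model takes no time and is no camera call; for the wrist camera it gives the pose at the moment of the call.
- robot.sign_off(): hands the job in; it is judged then, once.
Trained networks look in the newest picture that a camera, given by its name, has taken for a name from the list of things; names that differ only in an ending like _2 or _b are one class to them, and where a whole thing is asked for, a point or a joint stands for the part that bears it (a point fixed in the world has none). Each returns a list of dicts, best first, with "score" (0 to 1); they miss things now and then, are a little off and sometimes report something else, mostly with a low value. They report only what shows in the picture. A call takes as long as a camera call.
- look_for(camera, target): "xyz" ([x, y, z] in m, in the coordinates of the camera as it stood for that picture, good to about 4 mm: the middle of the surface that is visible of it).
- silhouettes(camera, target): "pixels" (400x640 bool, what is visible of it).
- mark_of(camera, target): "xyz" ([x, y, z] in m, in the coordinates of the camera as it stood for that picture, good to about 4 mm: a listed point, or the origin of a listed thing).
The state is a dict: "time_s": time; "q": joint angles; "dq": joint speeds; "joint_efforts": joint torques, N m; "tcp_pos": TCP position; "tool_rot": TCP orientation; "contact_force": force on the tool from outside, world axes, zero at the start; "ft_torque": the same for the moment, N m; "gripper_width": opening from 0.0 (shut) to 1.0 (fully open); "grip_force": force on a finger pad.
Only numpy, scipy, OpenCV 4.12 (cv2) and the standard library are available. Lean on these libraries where they do the work, as an engineer would, in place of code of your own. Each camera call takes 0.05 s, during which the arm holds its last target. There are 200 camera calls.

## Working session

There is one attempt and no reset: what is moved stays moved. The work goes in short steps, Python scripts to look and compute and a shell command to move; the robot and the scene stay as the last step left them, time stands still between calls to the robot, and variables do not carry over. Pictures are saved under pics/ and viewed, at most 10 in all, crops included, and the job is handed in when it is done.

```bash
mkdir -p pics; ls
cat > h.py <<'E'
from cell import robot, cams, look_for, silhouettes, mark_of
import numpy as np, cv2
def world(c,p,T=None):
    T=cams.camera_model(c)["pose"] if T is None else T
    return np.round((np.array(T)@np.r_[p,1])[:3],4)
def save(c,n):
    im=cams.grab_frame(c); cv2.imwrite(f"pics/{n}.png",im[:,:,::-1]); return im
E
python3 - <<'E'
from h import *
s=robot.sense();print(s["time_s"],s["tcp_pos"],s["tool_rot"],s["gripper_width"])
for c in("top","side"):
    save(c,c+"0")
    for t in("carrier_t","carrier_a","fuse_base","parts_tray"):
        for r in mark_of(c,t)[:3]: print(c,t,round(r["score"],2),world(c,r["xyz"]))
a=cv2.imread("pics/top0.png");b=cv2.imread("pics/side0.png")
cv2.imwrite("pics/both0.png",cv2.resize(np.vstack([a,b]),(480,600)))
E
```

```text
pics
0.0 [0.24021468 0.60349487 0.22966626] [-3.13997093e+00  1.30078065e-04  2.76280308e+00] 1.0031485688967745
top carrier_t 0.73 [ 0.5288 -0.301   0.0165]
top carrier_t 0.67 [ 0.5398 -0.2452  0.0083]
top carrier_t 0.62 [ 0.5501 -0.1852  0.0153]
top carrier_a 0.73 [ 0.5288 -0.301   0.0165]
top carrier_a 0.67 [ 0.5398 -0.2452  0.0083]
top carrier_a 0.62 [ 0.5501 -0.1852  0.0153]
top fuse_base 0.6 [ 0.5356 -0.2446  0.0038]
top parts_tray 0.91 [0.4847 0.2888 0.0023]
side carrier_t 0.92 [ 0.5429 -0.2433  0.009 ]
side carrier_t 0.57 [ 0.5307 -0.302   0.0068]
side carrier_t 0.53 [ 0.5445 -0.188   0.0124]
side carrier_a 0.92 [ 0.5429 -0.2433  0.009 ]
side carrier_a 0.57 [ 0.5307 -0.302   0.0068]
side carrier_a 0.53 [ 0.5445 -0.188   0.0124]
side fuse_base 0.97 [ 0.5364 -0.2468 -0.0012]
side parts_tray 0.68 [0.481  0.2894 0.0033]
```

View pics/top0.png

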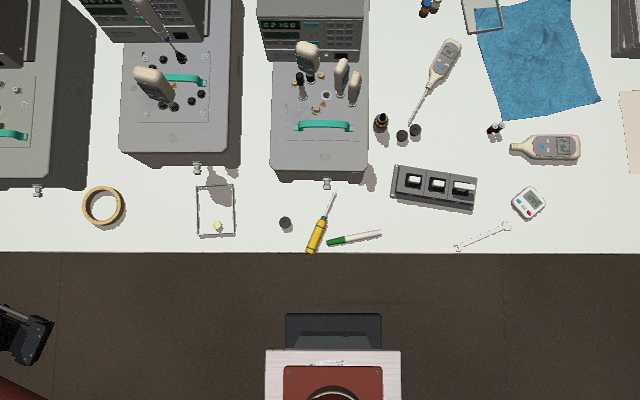

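View pics/side0.png

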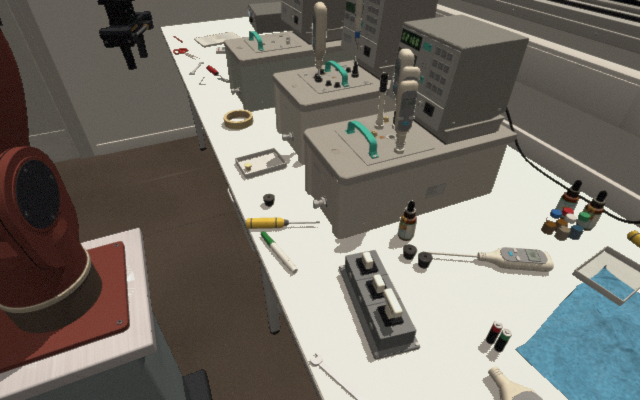

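The top view shows the base at about (433,188). The T grip is the rightmost carrier, (464,188), so y≈-0.30. The tray is at (215,210) with the yellow plug at (218,226), its end nearest the robot. The second tray, at (487,12), has no plug showing. The side view agrees. Grey boxes stand behind the tray, so I'll measure how far they reach.

```bash
cat >> h.py <<'E'
def onplane(c,uv,z,T=None):
    m=cams.camera_model(c);T=np.array(m["pose"] if T is None else T)
    d=T[:3,:3]@np.linalg.inv(m["K"])@[uv[0],uv[1],1];o=T[:3,3]
    return np.round(o+d*(z-o[2])/d[2],4)
from scipy.spatial.transform import Rotation as R
def go(pts):
    "pts: x,y,z,yawdeg (tool down) -> rows from present pose"
    s=robot.sense();R0=R.from_euler("xyz",s["tool_rot"]);
    for x,y,z,w in pts:
        t=R0.inv().apply(np.array([x,y,z])-s["tcp_pos"])*100
        r=(R0.inv()*R.from_euler("xyz",[180,0,w],degrees=True)).as_rotvec(degrees=True)
        print(np.round(r,1),np.round(t,2))
def st():
    s=robot.sense();print(s["time_s"],s["tcp_pos"],np.degrees(s["tool_rot"]),s["gripper_width"],s["grip_force"],s["contact_force"])
E
python3 - <<'E'
from h import *
print("box bottoms side",[onplane("side",p,0) for p in((333,229),(306,172),(283,143))])
print("top edges seen from top if z=.12/.15",[onplane("top",p,z) for p in((271,170),(369,170),(120,150),(228,152)) for z in(.1,.15)])
print("plug",onplane("top",(218,226),.016),onplane("side",(248,168),.016))
print("traycorners",[onplane("top",p,.017) for p in((197,185),(234,185),(197,236),(235,236))])
go([(0.36,.44,.28,140),(0.45,.27,.28,120)])
E
```

```text
box bottoms side [array([ 0.554 , -0.0325,  0.    ]), array([0.5846, 0.1998, 0.    ]), array([0.5798, 0.3699, 0.    ])]
top edges seen from top if z=.12/.15 [array([0.5619, 0.1393, 0.1   ]), array([0.5526, 0.1332, 0.15  ]), array([ 0.5618, -0.0832,  0.1   ]), array([ 0.5526, -0.0797,  0.15  ]), array([0.6087, 0.4878, 0.1   ]), array([0.5975, 0.4667, 0.15  ]), array([0.6037, 0.2386, 0.1   ]), array([0.5927, 0.2282, 0.15  ])]
plug [0.4405 0.2752 0.016 ] [0.4407 0.2603 0.016 ]
traycorners [array([0.5402, 0.3293, 0.017 ]), array([0.5402, 0.2389, 0.017 ]), array([0.4163, 0.3249, 0.017 ]), array([0.4164, 0.2333, 0.017 ])]
[-0.  -0.  18.3] [-17.18 -10.8   -4.95]
[-0.  -0.  38.3] [-31.83 -23.27  -4.95]
```

```bash
python3 -m handwheel '[[0,0,9,-6,-4,-2,8.7],[0,0,18,-11.5,-7.5,-4,8.7],[0,0,18,-17,-11,-5,8.7],[0,0,28,-22,-15,-5,8.7],[0,0,38,-27,-19,-5,8.7],[0,0,38,-32,-23,-5,8.7],[0,0,38,-32,-23,-5,8.7],[0,0,38,-32,-23,-5,8.7]]'
python3 - <<'E'
from h import *
st();T=cams.camera_model("wrist")["pose"];print(np.round(T,3));save("wrist","w1")
for r in mark_of("wrist","parts_tray")[:2]: print(round(r["score"],2),world("wrist",r["xyz"],T))
for r in silhouettes("wrist","parts_tray")[:1]:
    m=r["pixels"];c=cv2.boxPoints(cv2.minAreaRect(np.argwhere(m)[:,::-1].astype(np.float32)));print(c,[onplane("wrist",p,.017,T) for p in c])
go([(.46,.15,.28,100),(.50,0,.28,85),(.47,-.15,.28,80),(.50,-.28,.25,79.4)])
E
```

```text
time_s: 1.5
tcp_pos: [0.4539, 0.2696, 0.281]
tool_rot: [3.141, 0.0, 2.095]
contact_force: [-0.7, 0.7, -0.3]
gripper_width: 0.999
grip_force: 0.0
1.5 [0.45386104 0.26963657 0.28096932] [1.79957822e+02 3.21547638e-04 1.20044718e+02] 0.9994873421764312 0.0 [-0.70410997  0.73683843 -0.32124747]
[[ 0.866  0.479  0.147  0.415]
 [ 0.501 -0.827 -0.254  0.339]
 [-0.     0.294 -0.956  0.435]
 [ 0.     0.     0.     1.   ]]
0.85 [ 0.482   0.2871 -0.0019]
[[285.2561  175.30489]
 [318.85834 110.34053]
 [403.95404 154.35555]
 [370.3518  219.3199 ]] [array([0.4248, 0.2382, 0.017 ]), array([0.4218, 0.3277, 0.017 ]), array([0.5392, 0.3349, 0.017 ]), array([0.5492, 0.2422, 0.017 ])]
[-0.  -0.  20.4] [-11.03  -5.53   0.05]
[-0.  -0.  35.4] [-25.99  -9.67   0.04]
[-0.  -0.  40.4] [-37.41 -19.85   0.04]
[-0. -0. 41.] [-50.14 -23.84   3.03]
```

View pics/w1.png

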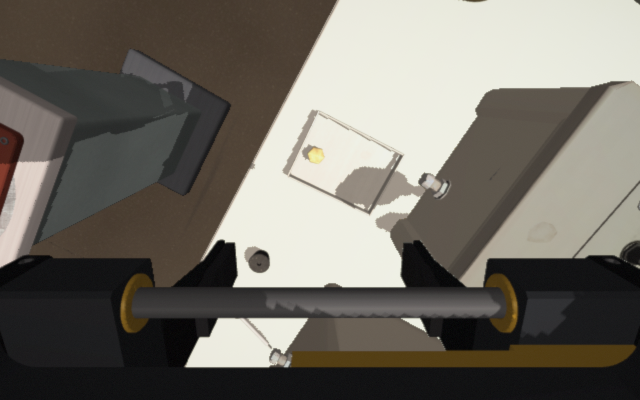

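Picture w1 shows the tray at about (345,165) with the brass plug in it at (316,155). The front knob of the box at (435,185) is beyond the tray's far end. The tray's centre comes out near (0.484, 0.286). Next, the fuse base.

```bash
python3 -m handwheel '[[0,0,7,-5.5,-2.8,0,8.7],[0,0,14,-11,-5.5,0,8.7],[0,0,20,-16,-8.5,0,8.7],[0,0,26,-21,-11.5,0,8.7],[0,0,30,-26,-14.5,0,8.7],[0,0,35,-31,-17.5,0,8.7],[0,0,38,-37,-20.7,0,8.7],[0,0,41,-42,-23,0,8.7]]' | head -3
python3 - <<'E'
from h import *
st();go([(.50,-.27,.25,79.4)])
E
```

```text
time_s: 2.65
tcp_pos: [0.4664, -0.2073, 0.281]
tool_rot: [3.14, -0.001, 1.385]
2.65 [ 0.46635522 -0.20730561  0.28098249] [ 1.79924143e+02 -4.87384787e-02  7.93612040e+01] 0.9988152822697344 0.0 [ 1.99214762  1.26812613 -0.49957257]
[ 0.1 -0.  -0. ] [-5.54  4.46  3.1 ]
```

```bash
python3 -m handwheel '[[0,0,0,-3,2.5,0,8.7],[0,0,0,-5.5,4.5,0,8.7],[0,0,0,-5.5,4.5,0,8.7],[0,0,0,-5.5,4.5,0,8.7]]' | head -3
python3 - <<'E'
from h import *
st();T=cams.camera_model("wrist")["pose"];save("wrist","w2")
for t in("carrier_t","fuse_base"):
  for r in mark_of("wrist",t)[:3]: print(t,round(r["score"],2),world("wrist",r["xyz"],T))
for r in silhouettes("wrist","fuse_base")[:1]:
    c=cv2.boxPoints(cv2.minAreaRect(np.argwhere(r["pixels"])[:,::-1].astype(np.float32)));print(c,[onplane("wrist",p,.0,T) for p in c])
E
```

```text
time_s: 3.15
tcp_pos: [0.5002, -0.2678, 0.2802]
tool_rot: [-3.141, -0.0, 1.386]
3.15 [ 0.50022475 -0.2678026   0.28023454] [-1.79943916e+02 -1.72307524e-03  7.93839279e+01] 0.9982518998565778 0.0 [1.49994982e-04 5.01569553e-01 4.53496101e-01]
carrier_t 0.79 [ 0.5482 -0.1869  0.0132]
carrier_t 0.7 [ 0.5406 -0.2458  0.0118]
carrier_t 0.63 [ 0.5332 -0.3006  0.0101]
fuse_base 0.94 [ 0.5374 -0.2451  0.0008]
[[309.75256   53.47397 ]
 [379.49774   51.662415]
 [383.86652  219.86063 ]
 [314.12134  221.67218 ]] [array([ 0.5152, -0.1369,  0.    ]), array([ 0.5964, -0.1501,  0.    ]), array([ 0.5743, -0.3603,  0.    ]), array([ 0.4805, -0.3454,  0.    ])]
```

View pics/w2.png

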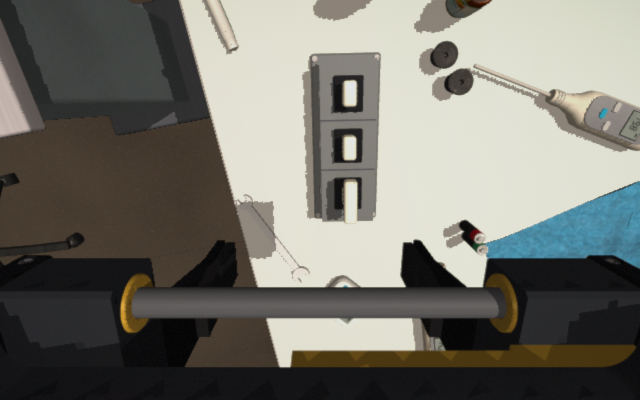

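Picture w2 shows the three carriers in a column at columns 345-350. The T crossbar is the lowest, running from (350,178) to (351,223), and its top is at z≈0.089.

Run:
```python
from h import *
T=cams.camera_model("wrist")["pose"]
im=cv2.cvtColor(cv2.imread("pics/w2.png"),cv2.COLOR_BGR2HSV)
m=((im[...,2]>190)).astype(np.uint8); m[:,:325]=0;m[:,372:]=0;m[:60]=0;m[240:]=0
n,l,s,c=cv2.connectedComponentsWithStats(m)
for i in range(1,n):
    if s[i,4]>80: print(s[i],c[i])
for p in((350.5,178.5),(350.5,222.5),(350.5,200)): print(onplane("wrist",p,.089,T))
print([onplane("wrist",p,.072,T) for p in((349,94),(349,149))])
go([(.531,-.301,.15,79.4)])
```

```text
[344  81  12  25 294] [349.57142857  92.91836735]
[344 137  12  23 268] [349.5        147.84328358]
[ 325  182   47   58 1337] [349.07853403 220.09648467]
[ 0.5344 -0.2735  0.089 ]
[ 0.5267 -0.3218  0.089 ]
[ 0.5308 -0.2966  0.089 ]
[array([ 0.5477, -0.1902,  0.072 ]), array([ 0.5388, -0.2454,  0.072 ])]
[ 0.  -0.1 -0. ] [-2.68  3.64 13.08]
```

```bash
python3 -m handwheel '[[0,0,-1,-2.6,3.5,4,5],[0,0,-1,-2.6,3.5,9,5],[0,0,-1,-2.6,3.5,13,5],[0,0,-1,-2.6,3.5,13,5],[0,0,-1,-2.6,3.5,13,5]]' | head -3
python3 - <<'E'
from h import *
st();T=cams.camera_model("wrist")["pose"];save("wrist","w3")
go([(.5302,-.300,.07,80.5)])
for r in mark_of("wrist","carrier_t")[:3]: print(round(r["score"],2),world("wrist",r["xyz"],T))
E
```

```text
time_s: 3.98
tcp_pos: [0.5302, -0.3014, 0.1525]
tool_rot: [3.139, 0.0, 1.402]
3.975 [ 0.53024526 -0.30142206  0.15252832] [1.79878922e+02 8.36198713e-03 8.03167701e+01] 0.5973891656244509 0.0 [ 0.45709986 -0.88893472  0.49254511]
[ 0.2  0.  -0.2] [ 0.16 -0.09  8.29]
0.88 [ 0.5313 -0.2997  0.013 ]
0.79 [ 0.5422 -0.2463  0.0124]
0.74 [ 0.5483 -0.188   0.0127]
```

View pics/w3.png

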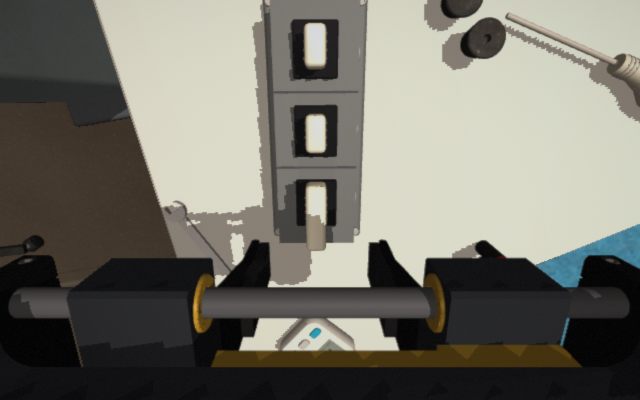

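Picture w3 shows the crossbar at column 316, midway between the fingers at about 268 and 370, and parallel to them. I'll go down and grip.

```bash
python3 -m handwheel '[[0,0,0,0.1,0,4,5],[0,0,0,0.1,0,8.2,5],[0,0,0,0.1,0,8.2,5],[0,0,0,0.1,0,8.2,0],[0,0,0,0.1,0,8.2,0],[0,0,0,0.1,0,8.2,0],[0,0,0,0.1,0,8.2,0],[0,0,0,0.1,0,8.2,0]]' 45
```

```text
time_s: 5.08
tcp_pos: [0.5294, -0.3003, 0.0688]
tool_rot: [-3.141, -0.0, 1.401]
contact_force: [-3.2, 1.8, 4.0]
gripper_width: 0.157
grip_force: 45.0
```

```bash
python3 -m handwheel '[[0,0,0,0,0,-0.4,0],[0,0,0,0,0,-0.8,0],[0,0,0,0,0,-1.6,0],[0,0,0,0,0,-3,0],[0,0,0,0,0,-5,0],[0,0,0,0,0,-8,0],[0,0,0,0,0,-12,0],[0,0,0,0,0,-12,0]]'
python3 - <<'E'
from h import *
st();T=cams.camera_model("wrist")["pose"];save("side","s4")
for r in mark_of("side","carrier_t")[:3]: print(round(r["score"],2),world("side",r["xyz"]))
go([(.46,-.17,.26,80),(.45,-.02,.26,100),(.46,.12,.26,130),(.488,.286,.26,170)])
E
```

```text
time_s: 6.08
tcp_pos: [0.5313, -0.3019, 0.1934]
tool_rot: [3.135, 0.001, 1.401]
contact_force: [-0.7, -0.5, -0.4]
gripper_width: 0.159
grip_force: 45.0
6.075 [ 0.53134926 -0.30187402  0.19335891] [1.79600099e+02 6.48826601e-02 8.02715569e+01] 0.15911959884012802 44.999008029699326 [-0.66781142 -0.45091028 -0.39798225]
0.88 [ 0.5321 -0.3036  0.134 ]
0.68 [ 0.5398 -0.2452  0.0093]
0.61 [ 0.5464 -0.1888  0.011 ]
[ 0.1 -0.   0.3] [11.68 -9.09 -7.04]
[  0.1   0.  -19.7] [ 26.3  -12.6   -7.04]
[  0.1   0.1 -49.7] [ 40.27 -13.98  -7.05]
[  0.1   0.1 -89.7] [ 57.1  -14.01  -7.04]
```

View pics/s4.png

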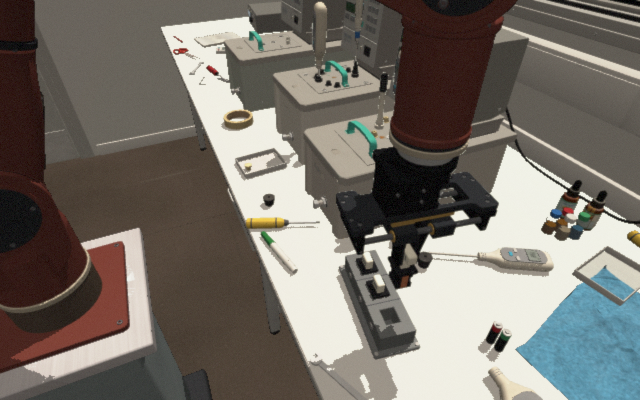

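Picture s4 shows the T carrier hanging upright in the gripper at about (405,270), the near socket empty, and both plain carriers home at (367,262) and (378,285). Now I'll carry it to the tray.

```bash
python3 -m handwheel '[[0,0,0,2,-2,-3,0],[0,0,0,6,-5.5,-6,0],[0,0,0,11,-9,-7,0],[0,0,-7,16,-10.5,-7,0],[0,0,-13,21,-11.5,-7,0],[0,0,-20,26,-12.6,-7,0],[0,0,-28,31,-13.1,-7,0],[0,0,-36,35.5,-13.5,-7,0]]' |head -3
python3 - <<'E'
from h import *
st();go([(.46,.12,.26,130),(.488,.286,.26,170)])
E
```

```text
time_s: 7.18
tcp_pos: [0.4558, 0.0741, 0.2581]
tool_rot: [-3.141, -0.0, 2.035]
7.175 [0.45579407 0.07414512 0.25813148] [-1.79969126e+02 -2.83235200e-02  1.16594172e+02] 0.1513716446005374 44.99820243101567 [ 0.44392211  0.33793735 -0.32928759]
[ -0.   -0.  -13.4] [ 3.91  2.43 -0.19]
[ -0.   -0.  -53.4] [17.5  12.36 -0.18]
```

```bash
python3 -m handwheel '[[0,0,-9,4,2.5,0,0],[0,0,-18,7.5,5,0,0],[0,0,-27,11,7.5,0,0],[0,0,-36,14,10,0,0],[0,0,-45,17.5,12.4,0,0],[0,0,-53,17.5,12.4,4,0],[0,0,-53,17.5,12.4,8,0],[0,0,-53,17.5,12.4,8,0]]' |head -3
python3 - <<'E'
from h import *
st();T=cams.camera_model("wrist")["pose"];save("wrist","w5");save("side","s5")
for r in silhouettes("wrist","parts_tray")[:1]:
    c=cv2.boxPoints(cv2.minAreaRect(np.argwhere(r["pixels"])[:,::-1].astype(np.float32)));print(c,[onplane("wrist",p,.017,T) for p in c])
for c in("wrist","side"):
  for t in("parts_tray","carrier_t"):
    for r in mark_of(c,t)[:1]: print(c,t,round(r["score"],2),world(c,r["xyz"],T if c=="wrist" else None))
go([(.490,.286,.0628,170)])
E
```

```text
time_s: 8.18
tcp_pos: [0.488, 0.2829, 0.1754]
tool_rot: [-3.136, -0.004, 2.954]
8.175 [0.48804062 0.2828977  0.1754427 ] [-179.68786984   -0.23247979  169.27497562] 0.15597601501571495 44.99891052721068 [ 0.40276277 -0.46191126 -0.03199075]
[[257.7059  129.82355]
 [354.17648 105.70591]
 [384.41177 226.6471 ]
 [287.9412  250.76474]] [array([0.4256, 0.2376, 0.017 ]), array([0.421 , 0.3267, 0.017 ]), array([0.5396, 0.338 , 0.017 ]), array([0.5476, 0.2392, 0.017 ])]
wrist parts_tray 0.67 [ 4.836e-01  2.860e-01 -4.000e-04]
wrist carrier_t 0.85 [0.4862 0.2808 0.1187]
side parts_tray 0.82 [ 0.4794  0.2899 -0.0022]
side carrier_t 0.85 [ 0.5413 -0.2426  0.0104]
[ 0.1  0.1 -0.7] [ 0.1   0.11 11.71]
```

View pics/w5.png

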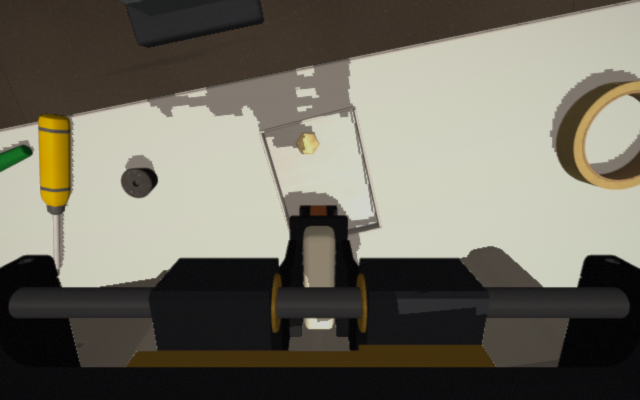

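View pics/s5.png

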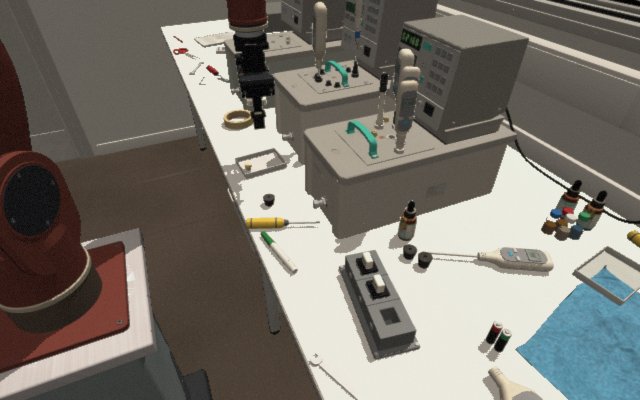

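Picture w5 shows the carrier held over the tray's middle and clear of the plug at (308,144). s5 shows the arm in front of the boxes with the plain carriers home. I'll lower it now.

```bash
python3 -m handwheel '[[0,0,0,0.2,0.2,3,0],[0,0,0,0.2,0.2,6,0],[0,0,0,0.2,0.2,9,0],[0,0,0,0.2,0.2,10.5,0],[0,0,0,0.2,0.2,11.1,0],[0,0,0,0.2,0.2,11.4,0],[0,0,0,0.2,0.2,11.4,0],[0,0,0,0.2,0.2,11.4,0]]'
```

```text
time_s: 9.52
tcp_pos: [0.4888, 0.2868, 0.0652]
tool_rot: [3.141, 0.001, 2.955]
contact_force: [-0.6, 0.5, 0.7]
gripper_width: 0.156
grip_force: 45.0
```

```bash
python3 -m handwheel '[[0,0,0,0,0,0.2,0],[0,0,0,0,0,0.4,0],[0,0,0,0,0,0.5,0],[0,0,0,0,0,0.55,0],[0,0,0,0,0,0.55,0],[0,0,0,0,0,0.55,0]]'
```

```text
time_s: 10.28
tcp_pos: [0.4885, 0.2866, 0.0591]
tool_rot: [3.142, 0.0, 2.955]
contact_force: [0.0, 0.6, -0.3]
gripper_width: 0.157
grip_force: 45.0
```

```bash
python3 -m handwheel '[[0,0,0,0,0,0.05,0],[0,0,0,0,0,0.1,0],[0,0,0,0,0,0.1,0],[0,0,0,0,0,0.1,0]]'
```

```text
time_s: 10.78
tcp_pos: [0.4886, 0.2866, 0.0587]
tool_rot: [3.141, 0.0, 2.955]
contact_force: [-1.2, -1.2, 7.4]
gripper_width: 0.156
grip_force: 45.0
```

It has touched down, with 7 N of contact force. I'll release and back off upward.

```bash
python3 -m handwheel '[[0,0,0,0,0,0,2],[0,0,0,0,0,0,4],[0,0,0,0,0,0,5],[0,0,0,0,0,0,5],[0,0,0,0,0,-2,5],[0,0,0,0,0,-7,5],[0,0,0,0,0,-13,5],[0,0,0,0,0,-13,5]]'
python3 - <<'E'
from h import *
T=cams.camera_model("wrist")["pose"];a=save("wrist","w6");b=save("side","s6")
for c in("wrist","side"):
  for t in("parts_tray","carrier_t"):
    for r in mark_of(c,t)[:3]: print(c,t,round(r["score"],2),world(c,r["xyz"],T if c=="wrist" else None))
cv2.imwrite("pics/f6.png",np.hstack([cv2.resize(a[80:380,160:480],(400,375)),cv2.resize(b[100:250,200:360],(400,375))])[:,:,::-1])
E
```

```text
time_s: 11.78
tcp_pos: [0.4908, 0.2877, 0.1929]
tool_rot: [3.135, 0.005, 2.954]
contact_force: [-0.5, 0.3, -0.3]
gripper_width: 0.571
grip_force: 0.0
wrist parts_tray 0.67 [ 0.4825  0.2869 -0.0011]
wrist carrier_t 0.6 [0.489  0.2866 0.0046]
side parts_tray 0.86 [0.4836 0.2889 0.0012]
side carrier_t 0.83 [0.4875 0.2864 0.0005]
side carrier_t 0.79 [ 0.538  -0.2465  0.0114]
side carrier_t 0.69 [ 0.5426 -0.1873  0.0112]
```

View pics/f6.png

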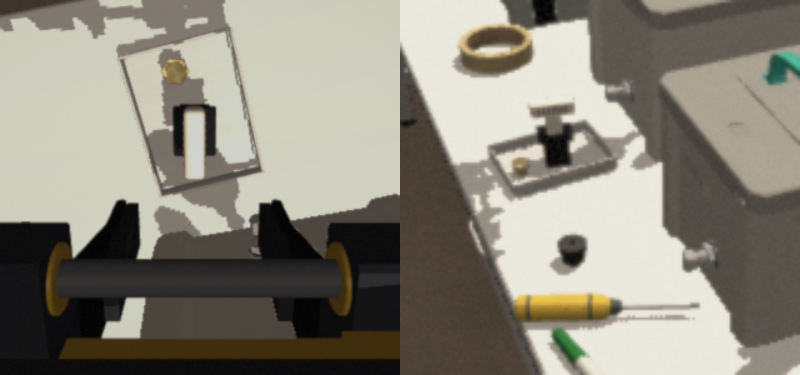

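Picture f6 shows the T carrier standing upright in the middle of the tray, at (195,130) on the left and (555,130) on the right. It is clear of the plug and the gripper is free above it. The networks put both plain carriers at z≈0.011, so they are home.

```bash
python3 -c "
from cell import robot
print(robot.sign_off())"
```

```text
the job is handed in; nothing more can be done
None
```

The T-gripped carrier is standing upright on the floor of the tray with the brass plug, both plain carriers are still fully home, and I handed the job in at about 12 s; no verdict came back.

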